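File a box behind the ratchet block of the filing rail

TASK

File the blue lidded box that stands alone into the row on the filing rail: press down the ribbed release pad on the sliding block and, keeping it pressed, push the block back along its rail to make room, then push the lone box straight in beside the other two until its end meets the rail. Finally push the block forward again until the three boxes stand squarely and snugly between it and the end plate. Only press and push with the fingers: pick up, tip over or carry nothing, and leave the two little bottles and the cup where they stand.

Things in the scene. Friction and masses are not known exactly. Their poses are not given: they have to be found in the camera images.
- filing_rail: Aluminium rail (24 mm wide, 42 high, saw teeth on top) fixed to the worktop. Origin: on the worktop in the inner corner of rail and end plate. The rail runs 249 mm along own -x (to the robot) at own y 0 to +24; its front face (y = 0) is the row's back wall. The end plate (x = 0 to +4, 66 high) reaches to y = -89. Boxes stand on the bare worktop at y < 0, side by side along x, from x = 0.
- block (a joint): Position (m) of the grey sliding block; grows as it is pushed back, along the rail's own -x; 0 to 0.090. Clear gap from end plate to block = 0.060 + value: two boxes fill 0.064, three 0.096 (value 0.036). The ratchet lets it be pushed forward (clicking, 5 to 8 N) but locks it backward unless the release is held down; then it slides with about 3 N and stays where left.
- release (a joint): Angle of the release lever (rad): 0 at rest, 0.2 fully pressed. From about 0.14 the ratchet is free. It springs back when let go; as the block is pushed forward it clicks up to 0.15, and it may come to rest part-way on a tooth.
- release_pad (a point): Top centre of the block's black ribbed release pad, 62 mm above the worktop at rest; pad 48 long (along the rail), 38 wide. It tips about a pivot 37 nearer the end plate: this point must sink 5.5 mm, at most 7.5 (2 to 5 N; as it tips, its top also shifts 4 mm backward, dragging a fingertip: up to 15 N). A fingertip has 54 mm between the block's hood (72 high) and the push post, open at the sides.
- push_post (a point): Middle of the rear face (away from the boxes) of the block's upright push post, 75 mm above the worktop. The post is 9 thick along the rail, 44 wide, top 86 high. Its front face rises at the pad's end, 18 mm behind the pad's centre: push on it, pad held down, to move the block back; push the rear face to close the block.
- block_face (a point): Foot (z = 0) of the middle of the block's flat face that presses on the boxes. The face plate is 5 mm thick, 66 high and spans the rail's own y from -1 to -88.
- box_new_mid (a point): Centre of the lone blue lidded box, standing on its long edge at the open side of the rail where the gap will open: 32 mm thick, 87 long, 57 high, about 0.12 kg. Own x points up, own y along its length towards the rail, own z across its thickness. Filed, its centre is 43 mm from the rail's front face.
- box_a_mid (a point): Centre of the filed blue box next to the end plate; same kind, size and axes as the lone one.
- box_b_mid (a point): Centre of the filed blue box next to the sliding block; same kind, size and axes as the lone one.
- dropper: Bystander: small white capped bottle, 26 mm across, 68 high, before the filed boxes; origin at the centre of its underside.
- waste_cup: Bystander: small open cup, 36 mm across, 34 high, beside the rail on the robot's side; origin at the centre of its underside.
- reagent_b: Bystander: brown capped bottle, 40 mm across, 85 high, near the cup; origin at the centre of its underside.

How it is judged (in metres and radians):
On the way, in this order (a step that is already met when the one before it is completed fails the run):
1. the release is held down while the block is pushed back far enough for a third box (block value over 0.038 m) (value of joint block above 0.038 m and value of joint release above 0.1 rad), for 0.1 s.
2. the lone box is pushed into the gap, its end within 7 mm of the rail (y of box_new_mid in the frame of filing_rail above -0.0505 m and x of box_new_mid in the frame of filing_rail between -0.136 and -0.07 m), for 0.1 s.
At the end, for the whole second after the job is handed in: All three boxes upright and square to the rail (0.1 rad) side by side between end plate and block, the new one third with its end within 7 mm of the rail, the others within 12 mm; block within 7 mm of snug (value 0.032 to 0.043 m); all at rest (value of joint block between 0.032 and 0.043 m and x of box_a_mid in the frame of filing_rail between -0.026 and -0.011 m and y of each of box_a_mid, box_b_mid in the frame of filing_rail above -0.0555 m and angle between the z axis of each of box_a_mid, box_b_mid, box_new_mid and the x axis of filing_rail, either way round below 0.1 rad and angle between each of box_a_mid, box_b_mid, box_new_mid's own x axis and vertical below 0.1 rad and height (world z) of each of box_a_mid, box_b_mid, box_new_mid below 0.034 m and x of box_b_mid in the frame of filing_rail between -0.058 and -0.043 m and x of box_new_mid in the frame of filing_rail between -0.09 and -0.075 m and y of box_new_mid in the frame of filing_rail above -0.0505 m and linear speed of box_new below 0.01 m/s and velocity of joint block below 0.005 m/s); the robot touches nothing.
It fails at once if a blue box is lifted more than 12 mm off the worktop or tipped over 0.35 rad (height (world z) of any of box_a_mid, box_b_mid, box_new_mid above 0.0405 m or angle between any of box_a_mid, box_b_mid, box_new_mid's own x axis and vertical above 0.35 rad).
It fails at once if a little bottle or the cup is shifted more than 20 mm or tipped (distance of any of dropper, waste_cup, reagent_b from where it was at the start of the episode above 0.02 m or angle between any of dropper, waste_cup, reagent_b's own z axis and vertical above 0.3 rad).
It also fails if it takes over 64 s, if anything falls off the work surface, if the arm or the gripper's body presses on something with over 40 N, if the wrist force passes 120 N, or if a joint passes its speed limit or range.

ROBOT

A 7-joint arm with a two-finger parallel gripper is mounted at the origin on a cart in front of the work surface, level with it; the furniture and walls round the work are solid. World frame = base frame: x ahead of the robot, y to its left, z up, the work surface at z = 0. Lengths are in mm, angles in rad, forces in N, time in s.
With the tool pointing down it reaches from about 400 to 900 mm from the base axis. Payload 5.6 kg.
Tool frame: the origin (TCP) lies midway between the tips of the shut fingers; the grasp point (between the pads) lies 19 mm behind it; x points along the fingers, y is the direction in which the jaws open and shut, and the axes are right-handed (so a half turn about x gives the same grasp; the last joint's range is limited). The gripper opens to 92 mm and grips with 3 to 60 N. Pads are 20 mm wide; open, the fingers measure 128 mm over their backs; the gripper's body (75 mm by 189 mm) begins 69 mm behind the grasp point.
Start: joints at [1.262, 0.468, -0.012, 1.603, 0.006, 1.071, -0.056], TCP at [170.7, -627.192, 214.592] pointing down, gripper open.
Joint ranges: [-2.53, 2.53], [-0.31, 2.02], [-1.57, 1.55], [0.28, 2.44], [-1.29, 4.43], [0.15, 1.84], [-2.92, 2.92]. Speed limits (rad/s): [2.57, 2.57, 3.14, 3.14, 3.14, 3.14, 3.14].

INTERFACE

Orientations are given as a rotation vector (axis times angle).
In Python, from cell import robot, grip, kin, viewer gives the robot as it stands. Calls block until the motion is done:
- robot.movep(position, orientation): joint-space move of the TCP to a pose.
- robot.servo_line(position, feed=150, rotation=None): straight line of the TCP; rotation=None keeps the orientation; feed is the mean speed in mm/s.
- robot.goto_joints(angles): joint-space move.
- grip(opening, newtons=None): opening from 0.0 (shut) to 1.0 (fully open); newtons is the grip in N (None keeps the last); returns when the fingers have stopped.
- robot.hold(seconds).
- kin.ik(position, orientation): joint angles nearest the present ones, or None.
- robot.observe(): the state.
- viewer.read_camera(name): name is "scene" or "top" or "wrist"; returns the picture (480x640x3 uint8, red, green, blue); there is no depth.
- viewer.camera_info(name): a dict with "camera_matrix" (3x3 intrinsics, pixels), "R" (3x3) and "t" (3): a world point X has camera coordinates R X + t. Camera axes: x right, y down, z forward; pixel columns grow to the right and rows downward; lengths in mm; the calibration is good to about 2 mm. A picture is of the moment at which its call begins: read the wrist's pose just before it. camera_info takes no time and is no camera call; for the wrist camera it gives the pose at the moment of the call.
A pose or a line that the arm cannot do raises robot.IKError and nothing moves.
- robot.job_done(): hands the job in, once; it reports no verdict.
Trained networks look in the newest picture that a camera, given by its name, has taken for a name from the list of things; names that differ only in an ending like _2 or _b are one class to them, and where a whole thing is asked for, a point or a joint stands for the part that bears it (a point fixed in the world has none). Each returns a list of dicts, best first, with "confidence" (0 to 1); they miss things now and then, are a little off and sometimes report something else, mostly with a low value. They report only what shows in the picture. A call takes as long as a camera call.
- viewer.silhouettes(name, camera): "mask" (480x640 bool, what is visible of it).
- viewer.pinpoint(name, camera): "at" ([x, y, z] in mm, in the coordinates of the camera as it stood for that picture, good to about 4 mm: a listed point, or the origin of a listed thing).
The state is a dict: "t": time; "joints": joint angles; "joint_velocities": joint speeds; "joint_torque": joint torques, N m; "tcp_pos": TCP position; "tcp_rot": TCP orientation; "contact_force": force on the tool from outside, world axes, zero at the start; "wrist_torque": the same for the moment, N m; "grip_width": opening from 0.0 (shut) to 1.0 (fully open).
Only numpy, scipy, OpenCV 4.12 (cv2) and the standard library are available. Lean on these libraries where they do the work, as an engineer would, in place of code of your own. Each camera call takes 0.05 s, during which the arm holds its last target.

## Working session

There is one attempt and no reset: what is moved stays moved. The work goes in short steps, each a Python script; the robot and the scene stay as the last script left them, time stands still between calls to the robot, and variables do not carry over. Pictures are saved under pics/ and viewed, and the job is handed in when it is done.

```bash
ls; mkdir -p pics; python3 - <<'E'
from cell import robot, grip, kin, viewer
import cv2, numpy as np
s=robot.observe(); print(s)
for c in ["scene","top","wrist"]:
    im=viewer.read_camera(c); cv2.imwrite(f"pics/{c}0.png",im[:,:,::-1])
    i=viewer.camera_info(c); R=np.array(i["R"]);t=np.array(i["t"])
    print(c,(-R.T@t).round(1),R.round(3).tolist(),i["camera_matrix"][0])
    for n in ["filing_rail","release_pad","push_post","block_face","box_new_mid","dropper","waste_cup","reagent_b"]:
        for d in viewer.pinpoint(n,c)[:3]:
            print("  ",n,round(d["confidence"],2),(R.T@(np.array(d["at"])-t)).round(1))
print(robot.observe()["t"])
E
```

```text
pics
{'t': 0.0, 'joints': array([ 1.26201672,  0.46836926, -0.01161437,  1.60361063,  0.00600572,
        1.07139616, -0.05631384]), 'joint_velocities': array([-5.26117262e-04,  1.42728303e-05,  2.27684893e-03,  1.78863898e-03,
        1.81889858e-03, -2.17247828e-04, -5.15078353e-04]), 'joint_torque': array([ 2.10762969e-04, -5.20574641e+01, -1.24381811e-02, -2.43757045e+01,
       -5.68329217e-02,  1.71653990e-02,  1.90409555e-04]), 'tcp_pos': array([ 170.51577804, -626.63644066,  213.65087345]), 'tcp_rot': array([ 2.07988225,  0.27981208, -2.08062226]), 'contact_force': array([0.03466057, 0.58812529, 0.7365881 ]), 'wrist_torque': array([-0.04027635,  0.02324857,  0.03280536]), 'grip_width': 0.9990422940455363}
scene [ 77.8 489.6 581.9] [[-0.805, -0.593, -0.02], [-0.331, 0.477, -0.814], [0.492, -0.649, -0.58]] [459.10812473   0.         321.13762004]
   filing_rail 0.98 [6.346e+02 7.480e+01 6.000e-01]
   release_pad 0.58 [505.1  77.8  56.6]
   push_post 0.57 [472.9  73.1  75.4]
   push_post 0.24 [502.9  75.2  53.9]
   block_face 0.77 [573.4  23.4  -3.9]
   box_new_mid 0.74 [ 544.2 -104.3   25.2]
   box_new_mid 0.58 [623.4  27.4  30.4]
   dropper 0.84 [621.8 -72.4  -0.8]
   waste_cup 0.63 [ 4.48e+02 -5.20e+01  3.00e-01]
top [477.1 -89.1 923.4] [[-0.012, -1.0, -0.026], [-0.999, 0.014, -0.053], [0.053, 0.025, -0.998]] [496.9247411    0.         320.11819483]
   filing_rail 0.95 [ 6.351e+02  7.560e+01 -6.000e-01]
   release_pad 0.91 [499.1  78.3  62. ]
   push_post 0.71 [473.   70.6  71.8]
   block_face 0.92 [571.5  26.6   1.4]
   box_new_mid 0.75 [ 545.5 -102.8   28.3]
   dropper 0.35 [450.1 -57.4  -1.6]
   waste_cup 0.77 [451.1 -58.9  -2.3]
   reagent_b 0.88 [ 421.  -154.7    1.2]
wrist [ 237.5 -610.3  384.9] [[0.263, -0.965, -0.0], [-0.935, -0.255, 0.247], [-0.238, -0.065, -0.969]] [358.65773429   0.         322.22984502]
1.35
```

View pics/scene0.png

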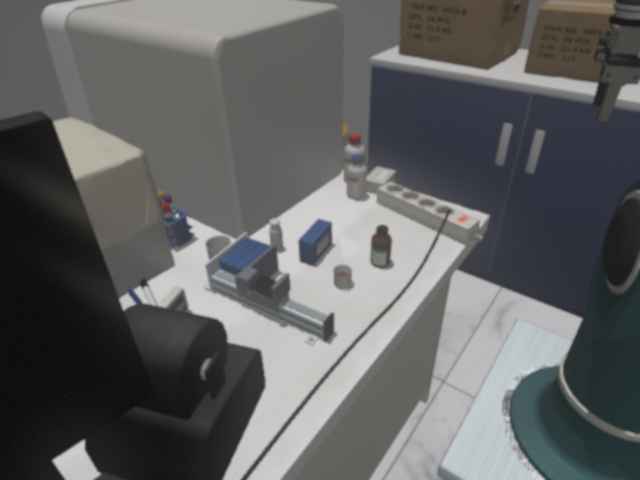

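View pics/top0.png

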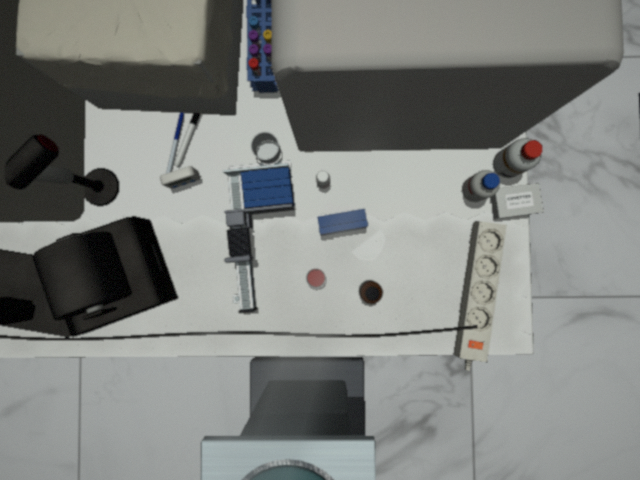

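```bash
cat > h.py <<'E'
from cell import robot, grip, kin, viewer
import cv2, numpy as np
from scipy.spatial.transform import Rotation as Ro
def down(psi):
    c,s=np.cos(psi),np.sin(psi)
    return Ro.from_matrix(np.array([[0,c,s],[0,s,-c],[-1,0,0]])).as_rotvec()
def cam(n):
    i=viewer.camera_info(n); return np.array(i["camera_matrix"]),np.array(i["R"]),np.array(i["t"])
def shot(n,f,scale=1,crop=None):
    im=viewer.read_camera(n); o=im[:,:,::-1]
    if crop: o=o[crop[1]:crop[3],crop[0]:crop[2]]
    if scale!=1: o=cv2.resize(o,None,fx=scale,fy=scale,interpolation=cv2.INTER_CUBIC)
    cv2.imwrite("pics/"+f,o); return im
def proj(n,X,C=None):
    K,R,t=C or cam(n); p=K@(R@np.asarray(X,float)+t); return p[:2]/p[2]
def atz(n,uv,z,C=None):
    K,R,t=C or cam(n); d=R.T@np.linalg.inv(K)@np.array([*uv,1.]); o=-R.T@t
    return o+d*(z-o[2])/d[2]
def pts(n,names,C=None,k=2):
    K,R,t=C or cam(n)
    for m in names:
        for d in viewer.pinpoint(m,n)[:k]: print(n,m,round(d["confidence"],2),(R.T@(np.array(d["at"])-t)).round(1))
ALL=["filing_rail","release_pad","push_post","block_face","box_new_mid","box_a_mid","dropper","waste_cup","reagent_b"]
E
python3 - <<'E'
from h import *
R=Ro.from_rotvec(robot.observe()["tcp_rot"]).as_matrix(); print(R.round(2))
im=cv2.imread("pics/top0.png"); cv2.imwrite("pics/t1.png",cv2.resize(im[110:330,20:340],None,fx=2.5,fy=2.5))
im=cv2.imread("pics/scene0.png"); cv2.imwrite("pics/s1.png",cv2.resize(im[180:400,80:400],None,fx=2.5,fy=2.5))
for psi in (0.1,1.67,-1.47):
  for p in ([500,-20,350],[500,70,60],[455,70,60],[530,-215,25]):
    q=kin.ik(np.array(p,float),down(psi)); print(psi,p,None if q is None else np.round(q,2))
E
```

```text
[[ 0.    0.26 -0.96]
 [-0.   -0.96 -0.26]
 [-1.    0.    0.  ]]
0.1 [500, -20, 350] [ 0.65  0.17 -0.75  1.75  0.12  1.27 -0.03]
0.1 [500, 70, 60] [ 0.36  0.58 -0.71  2.03  0.56  0.73 -0.59]
0.1 [455, 70, 60] [ 0.49  0.58 -0.87  2.12  0.67  0.74 -0.72]
0.1 [530, -215, 25] [ 0.7   0.66 -0.48  1.89  0.46  0.7   0.04]
1.67 [500, -20, 350] [ 0.81  0.21 -0.95  1.74  0.18  1.28  1.49]
1.67 [500, 70, 60] [ 0.43  0.61 -0.79  2.03  0.63  0.76  0.92]
1.67 [455, 70, 60] [ 0.56  0.63 -0.97  2.12  0.76  0.79  0.77]
1.67 [530, -215, 25] [ 0.78  0.7  -0.6   1.88  0.57  0.74  1.53]
-1.47 [500, -20, 350] [ 0.56  0.15 -0.65  1.75  0.1   1.27 -1.58]
-1.47 [500, 70, 60] [ 0.24  0.53 -0.54  2.04  0.42  0.69 -2.05]
-1.47 [455, 70, 60] [ 0.26  0.48 -0.58  2.14  0.43  0.64 -2.09]
-1.47 [530, -215, 25] [ 0.48  0.61 -0.2   1.9   0.19  0.65 -1.31]
```

View pics/t1.png

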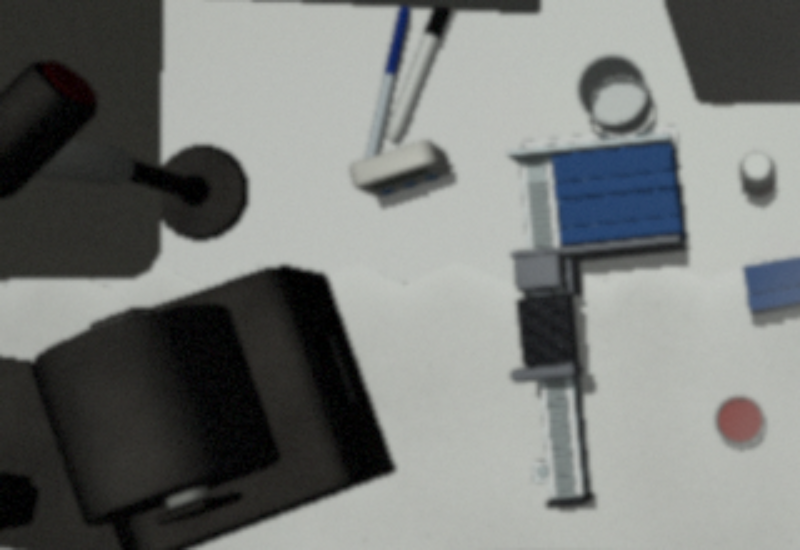

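View pics/s1.png

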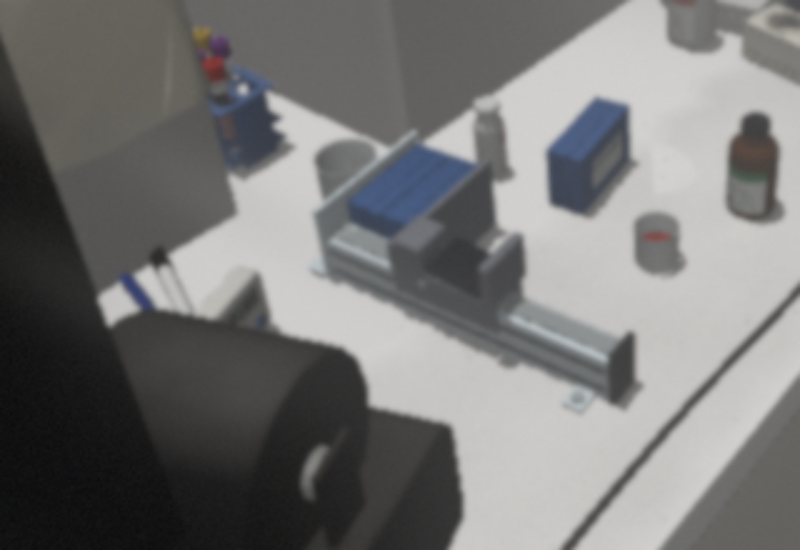

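```bash
python3 - <<'E'
from h import *
C=cam("top")
print("corner",atz("top",(177,298),0,C).round(), atz("top",(150,217),0,C).round(), "scene proj",proj("scene",atz("top",(177,298),0,C)).round())
s=robot.observe(); 
robot.servo_line(s["tcp_pos"]+np.array([0,0,150]),feed=200)
robot.movep(np.array([530,-60,370.]),down(0.1))
robot.hold(0.2)
C=cam("wrist"); shot("wrist","w1.png")
np.savez("w1.npz",K=C[0],R=C[1],t=C[2])
pts("wrist",ALL,C,3)
s=robot.observe(); print(s["t"],s["tcp_pos"],s["joints"].round(2),(-C[1].T@C[2]).round())
E
```

```text
corner [411. 203.   0.] [563. 254.   0.] scene proj [264. 386.]
wrist filing_rail 0.85 [637.4  78.8   2.7]
wrist release_pad 0.57 [502.1  73.8  64.2]
wrist release_pad 0.35 [624.3  25.4  29.9]
wrist push_post 0.83 [474.8  72.   74.9]
wrist block_face 0.7 [566.3  26.2  -6.5]
wrist box_new_mid 0.71 [ 545.6 -101.2   28.8]
wrist box_a_mid 0.67 [621.5  26.1  27. ]
wrist dropper 0.98 [618.  -75.    2.6]
wrist waste_cup 0.56 [446.7 -55.7  -0.5]
wrist waste_cup 0.45 [ 420.6 -152.2   -1.1]
wrist reagent_b 0.27 [571.   24.   -6.3]
5.3417 [530.01503958 -59.96329138 370.01586904] [ 0.65  0.22 -0.71  1.65  0.15  1.33  0.02] [523.   7. 540.]
```

View pics/w1.png

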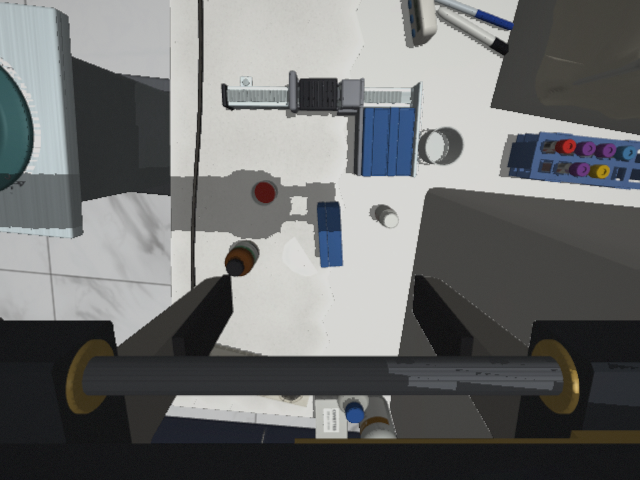

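```bash
python3 - <<'E'
import cv2
im=cv2.imread("pics/w1.png")
cv2.imwrite("pics/w1a.png",cv2.resize(im[60:190,215:435],None,fx=3.6,fy=3.6,interpolation=cv2.INTER_CUBIC))
cv2.imwrite("pics/w1b.png",cv2.resize(im[170:290,215:415],None,fx=4,fy=4,interpolation=cv2.INTER_CUBIC))
E
```

```text
(no output)
```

View pics/w1a.png

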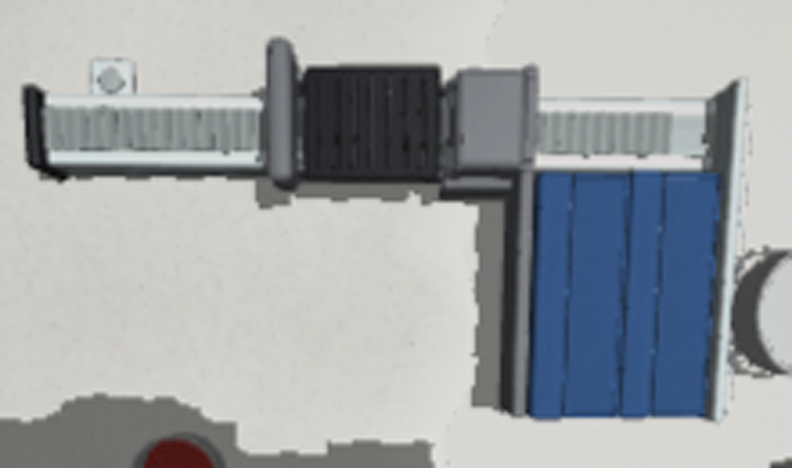

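View pics/w1b.png

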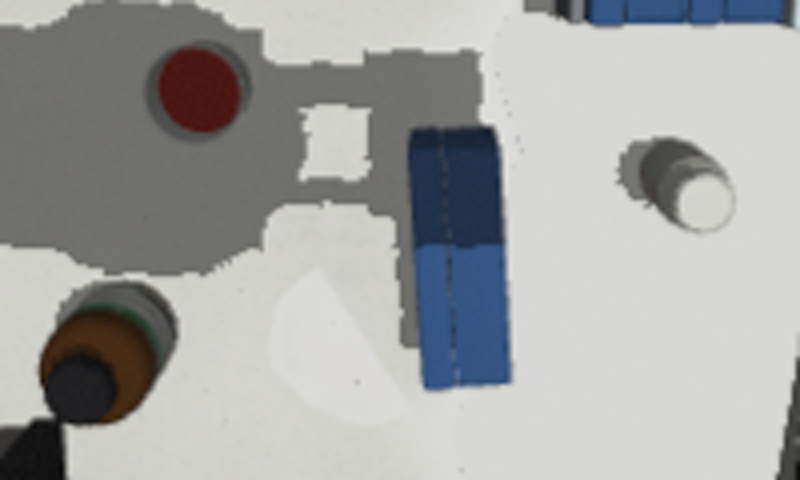

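```bash
python3 - <<'E'
from h import *
d=np.load("w1.npz"); C=(d["K"],d["R"],d["t"])
A=lambda u,v,z: atz("wrist",(215+u/3.6,60+v/3.6),z,C)
B=lambda u,v,z: atz("wrist",(215+u/4,170+v/4),z,C)
def ang(a,b): return np.arctan2(b[1]-a[1],b[0]-a[0])
r=[A(48,160,42),A(262,163,42),A(535,168,42)]
print("rail",[x.round(1) for x in r],ang(r[0],r[1]),ang(r[0],r[2]))
e=[A(745,80,66),A(717,418,66)]; print("endplate",[x.round(1) for x in e],ang(e[1],e[0])-np.pi/2)
e=[A(735,80,66),A(710,418,66)]; print("endplate in",[x.round(1) for x in e])
b=[A(533,172,57),A(718,174,57),A(715,414,57),A(530,416,57)]; print("boxes",[x.round(1) for x in b],ang(b[0],b[1]),ang(b[3],b[0])-np.pi/2,ang(b[2],b[1])-np.pi/2,np.mean(b,0))
p=[A(305,68,62),A(440,68,62),A(437,182,62),A(305,180,62)]; print("pad",[x.round(1) for x in p],np.mean(p,0))
p=[A(270,42,86),A(295,42,86),A(297,187,86),A(274,187,86)]; print("post",[x.round(1) for x in p],np.mean(p,0))
n=[B(410,130,57),B(497,127,57),B(511,381,57),B(425,389,57)]; print("new",[x.round(1) for x in n],np.mean(n,0),ang(n[3],n[0])-np.pi/2,ang(n[2],n[1])-np.pi/2)
print("cup",B(200,90,34),"reag",B(80,388,85),"drop",B(705,200,68))
E
```

```text
rail [array([395.5,  55. ,  42. ]), array([472.7,  61.6,  42. ]), array([571.4,  69.8,  42. ])] 0.0862947725958612 0.08402936300269061
endplate [array([636.6, 101.8,  66. ]), array([645.5, -11.1,  66. ])] 0.07868424716807398
endplate in [array([633.2, 101.4,  66. ]), array([642.9, -11.3,  66. ])]
boxes [array([569.4,  66.5,  57. ]), array([634.4,  72.3,  57. ]), array([646.8, -10.1,  57. ]), array([579.1, -17.5,  57. ])] 0.08929663241598261 0.11449844376405793 0.14969164202698493 [607.44409911  27.80831049  57.        ]
pad [array([487.1,  91.4,  62. ]), array([533.,  96.,  62.]), array([536. ,  59.3,  62. ]), array([490.1,  55.4,  62. ])] [511.57037545  75.49841639  62.        ]
post [array([477. ,  93.7,  86. ]), array([485. ,  94.6,  86. ]), array([489.3,  50.5,  86. ]), array([481.7,  49.7,  86. ])] [483.25994982  72.13896656  86.        ]
new [array([523.5, -59.1,  57. ]), array([552.7, -55.2,  57. ]), array([ 567.5, -144. ,   57. ]), array([ 537.6, -149.9,   57. ])] [ 545.33928399 -102.03839962   57.        ] 0.15385527846220293 0.1660516319743457
cup [448.78561375 -55.51860999  34.        ] reag [ 422.44464114 -151.87545017   85.        ] drop [623.84785438 -71.14029175  68.        ]
```

```bash
cat >> h.py <<'E'
a=0.086; O=np.array([634.5,75.2])
def T(x,y,z): return np.array([O[0]+x*np.cos(a)-y*np.sin(a), O[1]+x*np.sin(a)+y*np.cos(a), z])
def F(p): d=np.asarray(p)[:2]-O; return np.array([d[0]*np.cos(a)+d[1]*np.sin(a), -d[0]*np.sin(a)+d[1]*np.cos(a)])
def st():
    s=robot.observe(); f=F(s["contact_force"][:2]+O); print("t",round(s["t"],2),"rail",F(s["tcp_pos"]).round(1),"z",s["tcp_pos"][2].round(2),"Frail",f.round(1),"Fz",s["contact_force"][2].round(1),"w",round(s["grip_width"],3)); return s,f
D=down(a)
E
python3 - <<'E'
from h import *
grip(24/92,60)
robot.movep(T(-155,11,250),D); robot.servo_line(T(-155,11,120),feed=150); robot.hold(0.2)
st(); shot("wrist","w2.png"); pts("wrist",["push_post","release_pad"]); shot("scene","s2.png",3,(130,210,350,350)); 
E
```

```text
t 8.41 rail [-154.4   10.9] z 120.78 Frail [-1.1 -1.4] Fz -0.2 w 0.262
wrist push_post 0.7 [474.7  71.6  69.1]
wrist release_pad 0.76 [500.2  76.4  61.6]
```

View pics/w2.png

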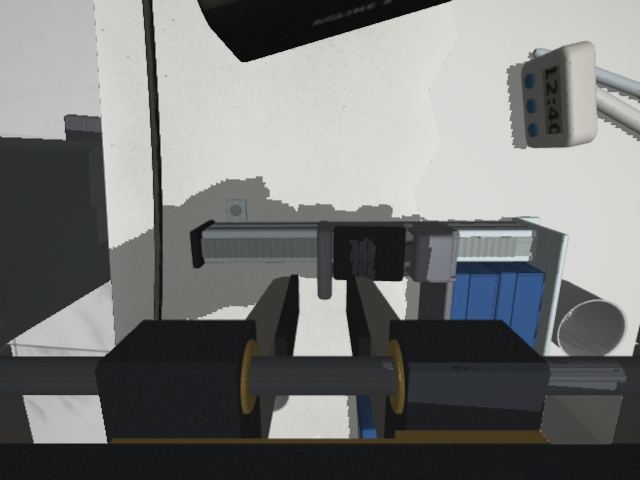

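View pics/s2.png

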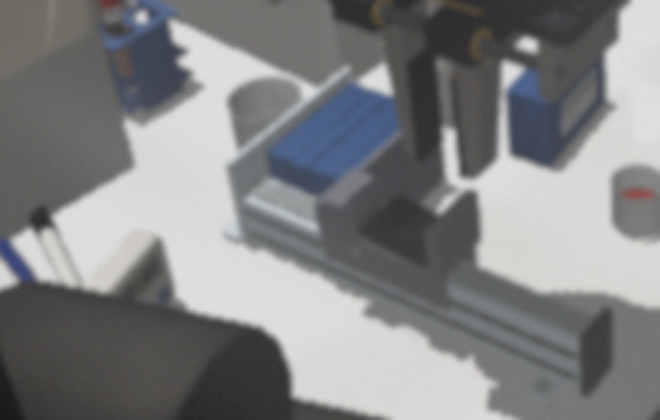

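```bash
python3 - <<'E'
from h import *
im=cv2.imread("pics/w2.png"); cv2.imwrite("pics/w2a.png",cv2.resize(im[205:345,260:460],None,fx=4,fy=4,interpolation=cv2.INTER_CUBIC))
C=cam("wrist"); K,R,t=C
print("cam",F(-R.T@t),(-R.T@t)[2]); s=robot.observe()
print("tcp",proj("wrist",s["tcp_pos"],C))
for x in (-143,-167): print(x,proj("wrist",T(x,11-10,120),C),proj("wrist",T(x,11+10,120),C))
for u,v,z in ((317,240,86),(331,240,86),(331,290,86),(334,250,62),(405,250,62),(416,250,72)): print(u,v,z,F(atz("wrist",(u,v),z,C)).round(1))
E
```

```text
cam [-155.12118451   78.98069008] 290.58435630568476
tcp [322.28087554 290.62324805]
-143 [345.30926586 308.51774819] [345.96336241 271.61528109]
-167 [298.6746363 308.5222671] [298.04333806 271.61356447]
317 240 86 [-157.9   29. ]
331 240 86 [-149.7   29. ]
331 290 86 [-149.5   -2.3]
334 250 62 [-147.    16.3]
405 250 62 [-100.1   16.3]
416 250 72 [-95.6  19.1]
```

View pics/w2a.png

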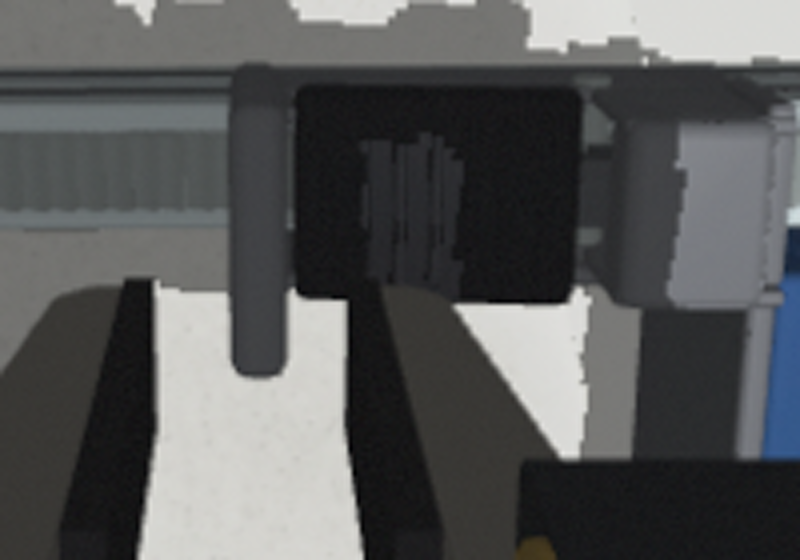

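```bash
python3 - <<'E'
from h import *
robot.servo_line(T(-158.5,11,120),feed=60)
robot.servo_line(T(-158.5,11,70),feed=60); robot.hold(0.2)
s,f0=st(); fz0=s["contact_force"][2]
z=69.
while z>57:
    z-=0.5; robot.servo_line(T(-158.5,11,z),feed=15); robot.hold(0.05)
    s,f=st()
    if s["contact_force"][2]-fz0>9 or abs(f[0]-f0[0])>12: break
    if s["tcp_pos"][2]<56.8: break
shot("wrist","w3.png")
E
```

```text
t 10.04 rail [-158.2   10.9] z 70.36 Frail [-0.3  0.6] Fz -0.2 w 0.259
t 10.34 rail [-158.6   10.9] z 68.48 Frail [0.2 0. ] Fz -0.8 w 0.258
t 10.64 rail [-158.5   11. ] z 68.0 Frail [-0.5 -0.3] Fz -0.3 w 0.258
t 10.94 rail [-158.5   11. ] z 67.48 Frail [ 0.5 -1.4] Fz 0.4 w 0.261
t 11.24 rail [-158.5   11. ] z 66.98 Frail [0.3 0.3] Fz -0.0 w 0.257
t 11.54 rail [-158.5   11. ] z 66.48 Frail [-0.1 -0.1] Fz 0.7 w 0.262
t 11.84 rail [-158.5   11. ] z 65.98 Frail [ 0.6 -0.1] Fz -0.1 w 0.262
t 12.14 rail [-158.5   11. ] z 65.5 Frail [-0.6 -0.5] Fz 0.4 w 0.263
t 12.44 rail [-158.5   11. ] z 64.99 Frail [-1.5 -0.6] Fz -0.1 w 0.261
t 12.74 rail [-158.5   11. ] z 64.48 Frail [0.2 0.7] Fz 0.8 w 0.26
t 13.04 rail [-158.5   11. ] z 63.97 Frail [ 0.2 -0.1] Fz -0.6 w 0.265
t 13.34 rail [-158.5   11. ] z 63.49 Frail [-0.2 -0.6] Fz 0.7 w 0.26
t 13.64 rail [-158.5   11. ] z 62.98 Frail [-0.5  0.1] Fz 0.8 w 0.264
t 13.94 rail [-158.5   11. ] z 62.48 Frail [-0.1  0.5] Fz 0.4 w 0.262
t 14.24 rail [-158.5   11. ] z 61.99 Frail [ 0.3 -0.7] Fz 0.0 w 0.262
t 14.54 rail [-158.5   11. ] z 61.49 Frail [0.4 0. ] Fz 0.3 w 0.262
t 14.84 rail [-158.5   11. ] z 60.99 Frail [-1.4  0.5] Fz -0.4 w 0.259
t 15.14 rail [-158.5   11. ] z 60.48 Frail [ 0.3 -0.5] Fz -0.5 w 0.257
t 15.44 rail [-158.5   11. ] z 59.99 Frail [-0.1  0.6] Fz -0.2 w 0.26
t 15.74 rail [-158.5   11. ] z 59.49 Frail [-0.5  1.3] Fz 0.9 w 0.261
t 16.04 rail [-158.5   11. ] z 59.01 Frail [ 0.4 -0.2] Fz -0.2 w 0.262
t 16.34 rail [-158.6   11. ] z 58.53 Frail [-0.4  0.9] Fz 1.6 w 0.263
t 16.64 rail [-158.7   11. ] z 58.02 Frail [-1.4  0.5] Fz 2.8 w 0.262
t 16.94 rail [-158.7   11. ] z 57.45 Frail [-2.8  0.4] Fz 3.7 w 0.264
t 17.24 rail [-158.5   11. ] z 57.0 Frail [-2.4 -0.2] Fz 3.5 w 0.259
```

View pics/w3.png

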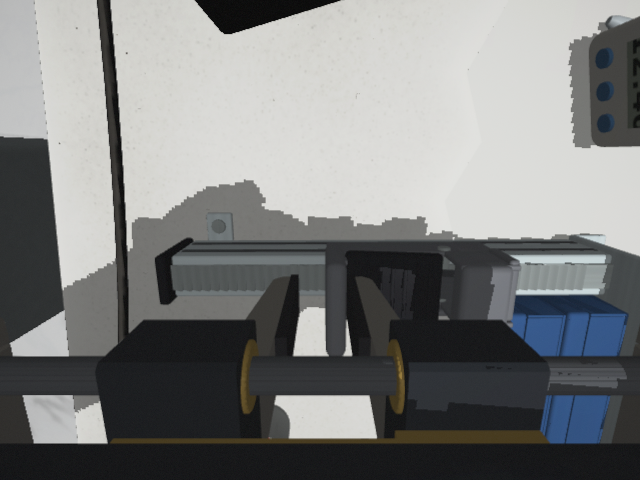

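```bash
python3 - <<'E'
from h import *
z=57
while z>52.5:
    z-=0.6; robot.servo_line(T(-158.5,11,z),feed=15)
    s,f=st()
    if s["contact_force"][2]>9 or abs(f[0])>16: break
E
```

```text
t 17.54 rail [-158.5   11. ] z 56.39 Frail [-1.4 -0.2] Fz 4.0 w 0.259
t 17.79 rail [-158.4   11. ] z 55.79 Frail [-1.9  0.2] Fz 4.0 w 0.261
t 18.04 rail [-158.4   11. ] z 55.19 Frail [-2.2  0.4] Fz 3.4 w 0.261
t 18.29 rail [-158.5   11. ] z 54.59 Frail [-2.6 -0.1] Fz 3.6 w 0.26
t 18.54 rail [-158.5   11. ] z 53.99 Frail [-2.5  0.8] Fz 3.8 w 0.263
t 18.79 rail [-158.3   11. ] z 53.52 Frail [-1.8  0.1] Fz 5.0 w 0.258
t 19.04 rail [-157.7   11. ] z 53.32 Frail [-2.1 -0.3] Fz 7.5 w 0.258
t 19.29 rail [-157.3   11.1] z 53.1 Frail [-2.5  0.1] Fz 11.1 w 0.261
```

```bash
python3 - <<'E'
from h import *
ok=True
robot.servo_line(T(-158.5,11,53.4),feed=15)
for x in [-160,-162,-164,-166,-170,-176]:
    robot.servo_line(T(x,11,53.3),feed=25); s,f=st()
    if abs(f[0])>28 or s["contact_force"][2]>25: ok=False;break
shot("wrist","w4.png")
if ok:
  for x in np.arange(-184,-235,-8):
    robot.servo_line(T(x,11,53.3),feed=40); s,f=st()
    if abs(f[0])>28 or s["contact_force"][2]>25: break
shot("wrist","w5.png"); shot("top","t5.png",2.5,(150,130,400,330))
E
```

```text
t 19.79 rail [-159.1   11.1] z 53.56 Frail [2.  0.1] Fz 4.1 w 0.261
t 20.04 rail [-161.9   11. ] z 53.43 Frail [ 2.3 -0.6] Fz 6.0 w 0.262
t 20.29 rail [-164.2   11.1] z 53.37 Frail [ 1.6 -1.3] Fz 4.8 w 0.262
t 20.54 rail [-166.4   11. ] z 53.37 Frail [1.4 0.3] Fz 5.6 w 0.26
t 20.85 rail [-170.7   11. ] z 53.33 Frail [1.9 0.4] Fz 6.0 w 0.26
t 21.24 rail [-177.   11.] z 53.3 Frail [0.8 0.1] Fz 6.3 w 0.259
t 21.64 rail [-185.5   11. ] z 53.28 Frail [0.3 0.2] Fz 7.4 w 0.262
t 21.99 rail [-193.7   10.9] z 53.27 Frail [0.6 0. ] Fz 7.0 w 0.263
t 22.34 rail [-201.8   10.9] z 53.24 Frail [-0.  -0.5] Fz 7.6 w 0.261
t 22.69 rail [-210.    10.9] z 53.22 Frail [ 0.8 -0.9] Fz 6.8 w 0.261
t 23.04 rail [-218.    10.9] z 53.21 Frail [ 0.5 -0.4] Fz 7.5 w 0.257
t 23.39 rail [-226.1   10.8] z 53.19 Frail [1.1 0.2] Fz 8.1 w 0.261
t 23.74 rail [-234.1   10.8] z 53.19 Frail [ 0.7 -0.3] Fz 8.2 w 0.259
```

View pics/w5.png

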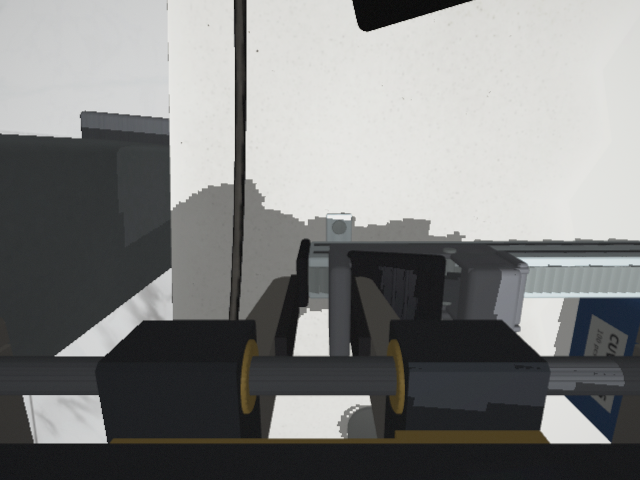

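View pics/t5.png

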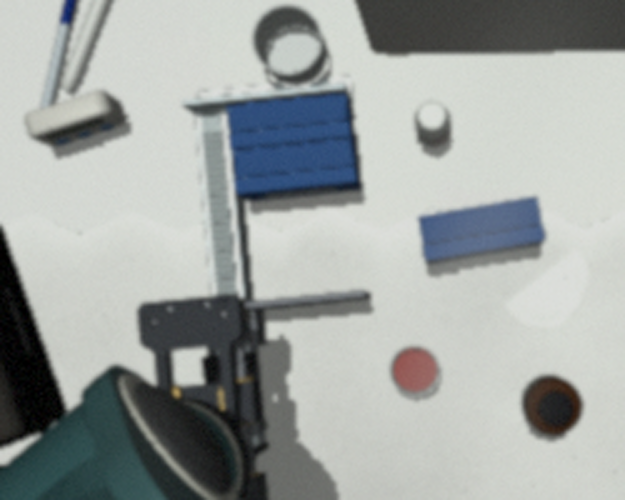

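```bash
python3 - <<'E'
from h import *
robot.servo_line(T(-232,11,53.2),feed=40)
robot.servo_line(T(-232,11,200),feed=150)
grip(0,30)
robot.movep(T(-102,-240,180),D)
robot.servo_line(T(-102,-240,60),feed=150)
st(); shot("wrist","w6.png"); shot("top","t6.png",2.5,(150,130,400,330))
E
```

```text
t 27.76 rail [-101.2 -239.9] z 60.89 Frail [0.5 0. ] Fz 0.8 w 0.008
```

View pics/w6.png

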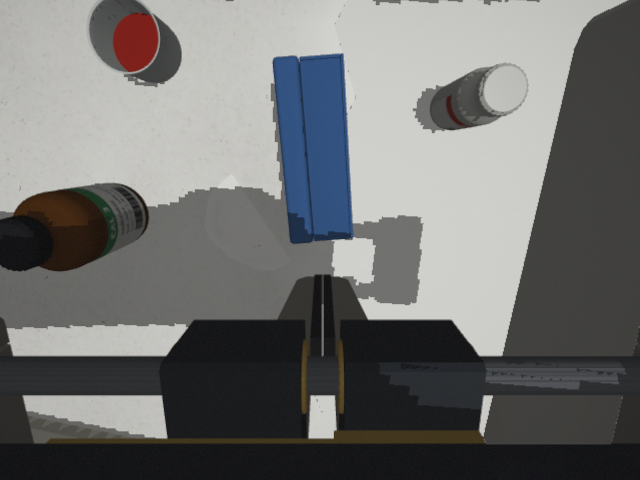

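View pics/t6.png

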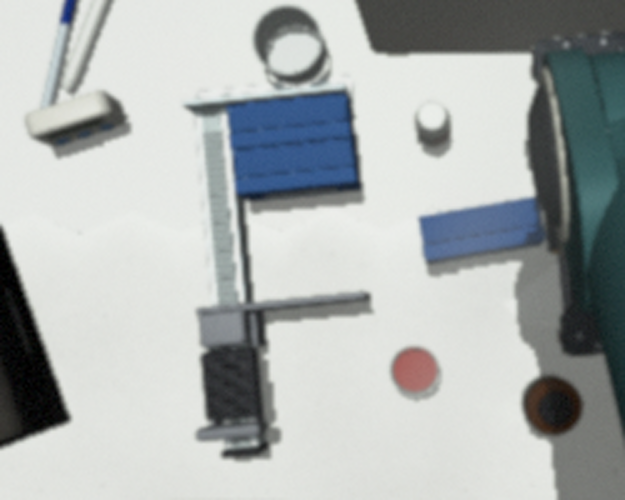

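```bash
python3 - <<'E'
from h import *
robot.servo_line(T(-102,-240,24),feed=100)
for y in (-220,-200,-180,-160):
    robot.servo_line(T(-102,y,24),feed=60); s,f=st()
    if np.hypot(*f)>12: break
shot("wrist","w7.png"); shot("top","t7.png",2.5,(150,130,400,330))
pts("top",["box_new_mid"])
E
```

```text
t 28.85 rail [-101.8 -219.5] z 24.29 Frail [0.1 1. ] Fz 0.5 w 0.007
t 29.33 rail [-101.9 -199.4] z 24.0 Frail [0.2 0.3] Fz -0.6 w 0.004
t 29.82 rail [-101.9 -179.4] z 24.03 Frail [ 0.1 -0.7] Fz 1.0 w 0.003
t 30.3 rail [-102.  -159.4] z 24.02 Frail [0.4 0.8] Fz -0.6 w 0.004
top box_new_mid 0.73 [543.2 -37.6  27.4]
```

View pics/w7.png

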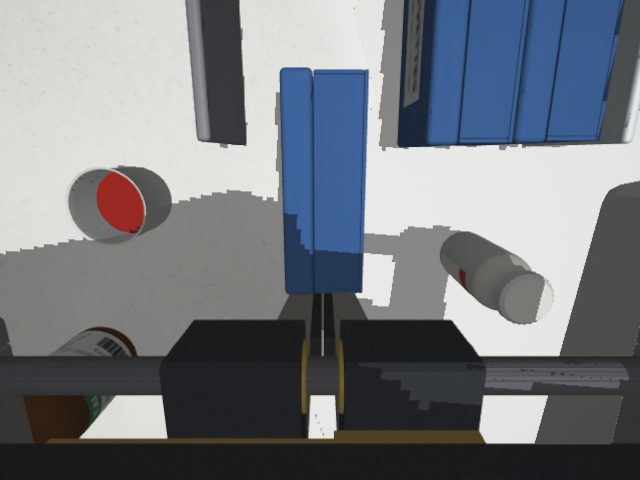

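View pics/t7.png

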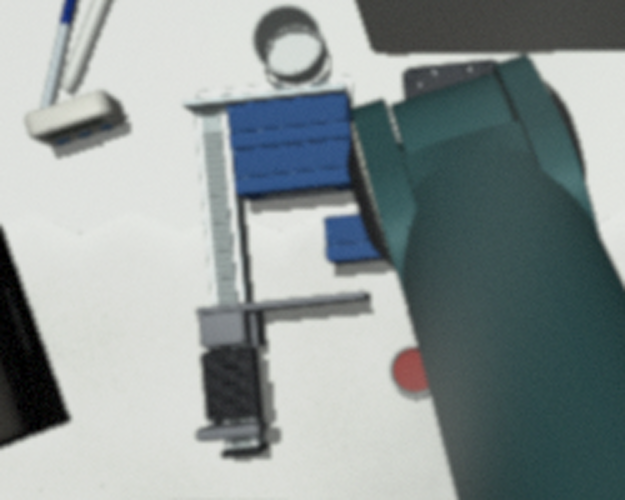

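```bash
python3 - <<'E'
from h import *
for y in (-140,-120,-108):
    robot.servo_line(T(-102,y,24),feed=60); s,f=st()
    if np.hypot(*f)>12: break
y=-108
while y<-92:
    y+=2; robot.servo_line(T(-102,y,24),feed=25); s,f=st()
    if abs(f[1])>7: break
shot("wrist","w8.png")
E
```

```text
t 30.93 rail [-101.9 -139.4] z 24.07 Frail [-0.2 -1.2] Fz 0.7 w 0.005
t 31.42 rail [-102.  -119.4] z 24.04 Frail [ 0.5 -1. ] Fz -0.2 w 0.005
t 31.77 rail [-102.  -107.3] z 24.04 Frail [-0.6  0.7] Fz 0.3 w 0.007
t 32.02 rail [-102. -106.] z 23.97 Frail [0.7 0. ] Fz 0.4 w 0.002
t 32.27 rail [-102.  -103.9] z 24.02 Frail [-0.1 -0.3] Fz 0.4 w 0.005
t 32.52 rail [-102.  -101.8] z 24.01 Frail [ 0.3 -0.7] Fz 0.0 w 0.001
t 32.77 rail [-102.   -99.7] z 24.0 Frail [ 0.2 -0.2] Fz -0.5 w 0.006
t 33.02 rail [-102.   -97.7] z 23.98 Frail [0.1 0.7] Fz -0.6 w 0.01
t 33.27 rail [-102.   -95.7] z 24.02 Frail [-0.  -0.6] Fz 0.7 w 0.001
t 33.52 rail [-101.9  -95. ] z 24.05 Frail [ 1.4 -3.5] Fz 0.5 w 0.007
t 33.77 rail [-101.8  -94.9] z 24.16 Frail [ 1.1 -7.9] Fz 0.8 w 0.004
```

View pics/w8.png

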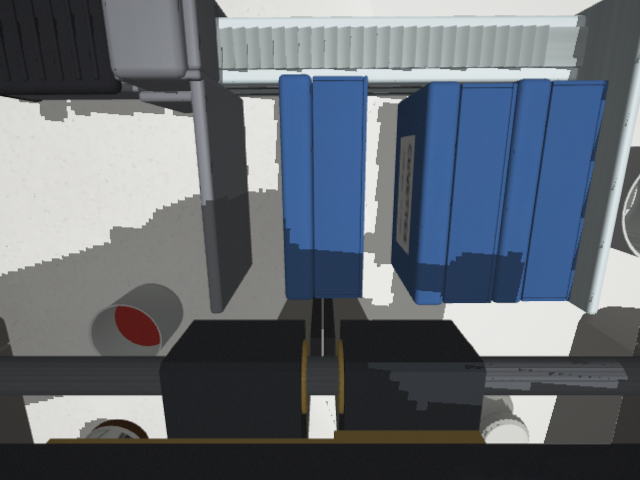

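```bash
python3 - <<'E'
from h import *
robot.servo_line(T(-102,-110,24),feed=80)
robot.servo_line(T(-102,-150,24),feed=150)
robot.servo_line(T(-102,-150,180),feed=200)
grip(26/92,60)
robot.movep(T(-227,12,160),D)
robot.servo_line(T(-227,12,110),feed=150); robot.hold(0.1)
st(); C=cam("wrist"); shot("wrist","w9.png"); 
for x in (-214,-240): print(proj("wrist",T(x,12,110),C))
E
```

```text
t 37.51 rail [-225.9   11.9] z 110.75 Frail [0.4 0.2] Fz 0.3 w 0.281
[345.72932065 289.93102231]
[294.6455021  289.97992371]
```

View pics/w9.png

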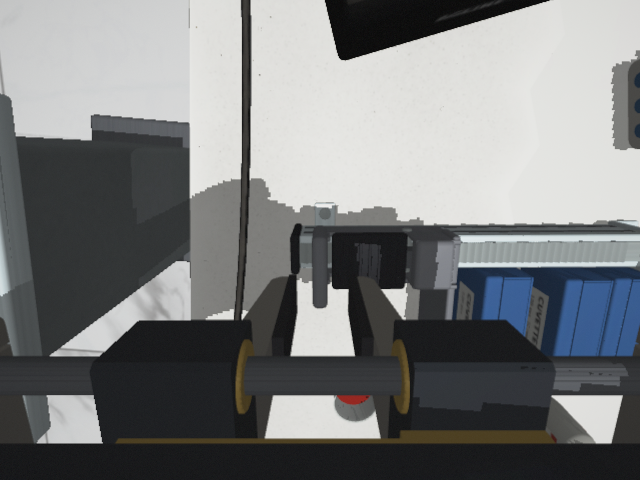

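```bash
python3 - <<'E'
from h import *
robot.servo_line(T(-227,12,69),feed=80); st()
for x in (-219,-211,-203,-196,-190,-186):
    robot.servo_line(T(x,12,69),feed=50); s,f=st()
    if abs(f[0])>22: break
else:
  while x<-172:
    x+=1.5; robot.servo_line(T(x,12,69),feed=20); s,f=st()
    if abs(f[0])>14: break
shot("wrist","w10.png")
E
```

```text
t 38.23 rail [-226.9   12.2] z 69.06 Frail [-0.2  0.9] Fz 0.3 w 0.287
t 38.53 rail [-218.2   12. ] z 69.3 Frail [-0.2  1.1] Fz 0.4 w 0.28
t 38.84 rail [-213.    11.8] z 68.62 Frail [-5.2 -0.5] Fz 2.9 w 0.285
t 39.15 rail [-205.9   11.7] z 68.34 Frail [-6.8 -0. ] Fz 2.8 w 0.282
t 39.44 rail [-198.2   11.7] z 68.28 Frail [-4.2  0.4] Fz -2.7 w 0.281
t 39.71 rail [-192.5   11.7] z 68.28 Frail [-6.7  0.5] Fz 0.1 w 0.286
t 39.96 rail [-188.2   11.7] z 68.29 Frail [-5.5  0.1] Fz 0.2 w 0.28
t 40.21 rail [-187.4   11.7] z 68.26 Frail [-6.8 -0.2] Fz 1.0 w 0.279
t 40.46 rail [-186.4   11.7] z 68.22 Frail [-8.4  0.4] Fz 3.9 w 0.283
t 40.71 rail [-185.2   11.7] z 68.23 Frail [-9.8 -0.1] Fz 4.1 w 0.282
t 40.96 rail [-182.9   11.7] z 68.27 Frail [-8.   0.5] Fz 2.1 w 0.283
t 41.21 rail [-181.7   11.7] z 68.24 Frail [-8.7  0.4] Fz 2.7 w 0.282
t 41.46 rail [-180.6   11.7] z 68.24 Frail [-9.5  1. ] Fz 3.5 w 0.283
t 41.71 rail [-178.1   11.7] z 68.27 Frail [-7.2  0.8] Fz 0.3 w 0.284
t 41.96 rail [-177.1   11.7] z 68.24 Frail [-7.8 -0.6] Fz 1.4 w 0.285
t 42.21 rail [-176.    11.8] z 68.25 Frail [-9.1  0.5] Fz 4.1 w 0.283
t 42.46 rail [-174.7   11.7] z 68.21 Frail [-10.2   1. ] Fz 3.6 w 0.285
```

View pics/w10.png

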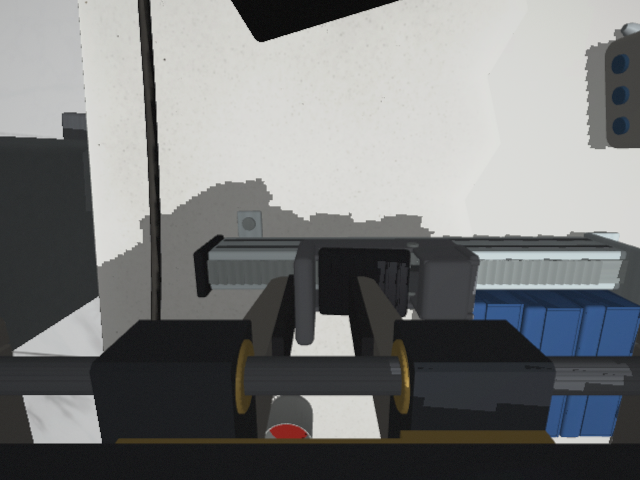

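```bash
python3 - <<'E'
from h import *
C=cam("wrist")
for u,v,z in ((296,270,86),(314,270,86),(415,285,72),(478,270,66),(473,300,57)): print(u,v,z,F(atz("wrist",(u,v),z,C)).round(1))
im=cv2.imread("pics/w10.png"); cv2.imwrite("pics/w10a.png",cv2.resize(im[225:445,280:640],None,fx=2.2,fy=2.2,interpolation=cv2.INTER_CUBIC))
shot("top","t10.png",3,(200,140,350,320)); shot("scene","s10.png",3,(150,200,350,340))
E
```

```text
296 270 86 [-186.4   28.7]
314 270 86 [-178.3   28.7]
415 285 72 [-129.    16.4]
478 270 66 [-96.2  22.2]
473 300 57 [-93.    2.1]
```

View pics/w10a.png

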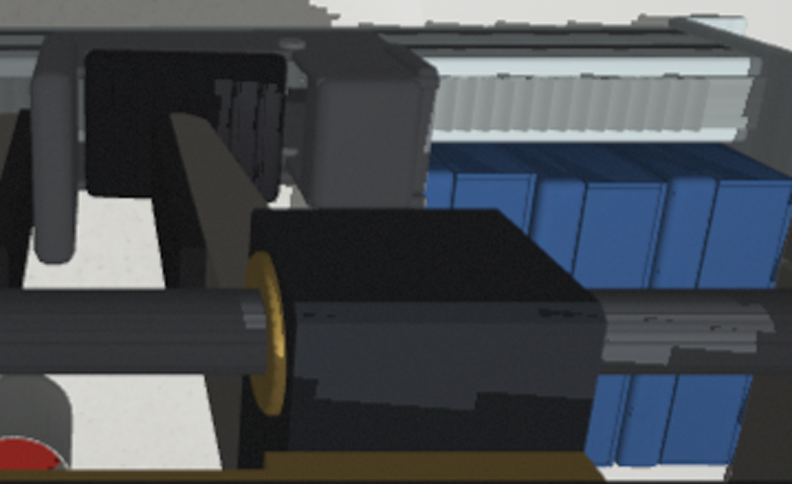

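View pics/t10.png

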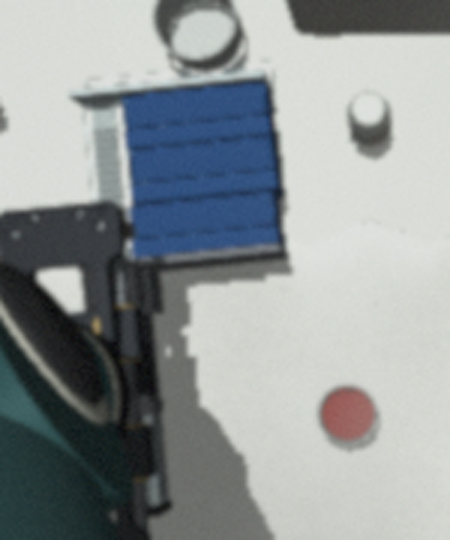

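View pics/s10.png

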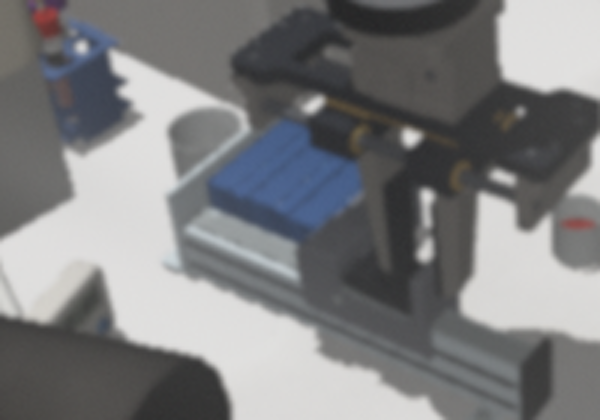

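```bash
python3 - <<'E'
from h import *
x=-171
while x<-163:
    x+=1; robot.servo_line(T(x,12,69),feed=20); s,f=st()
    if abs(f[0])>17: break
shot("wrist","w11.png"); shot("top","t11.png",4,(210,145,350,260))
E
```

```text
t 42.86 rail [-173.5   11.8] z 68.22 Frail [-8.6  0.5] Fz 3.3 w 0.288
t 43.11 rail [-173.5   11.8] z 68.16 Frail [-12.2   0.7] Fz 6.5 w 0.28
t 43.36 rail [-173.5   11.8] z 68.12 Frail [-13.9   0.3] Fz 9.6 w 0.286
t 43.61 rail [-173.5   11.7] z 68.07 Frail [-16.4   0.9] Fz 12.3 w 0.283
t 43.86 rail [-173.5   11.7] z 68.01 Frail [-19.3   1.1] Fz 15.8 w 0.282
```

View pics/t11.png

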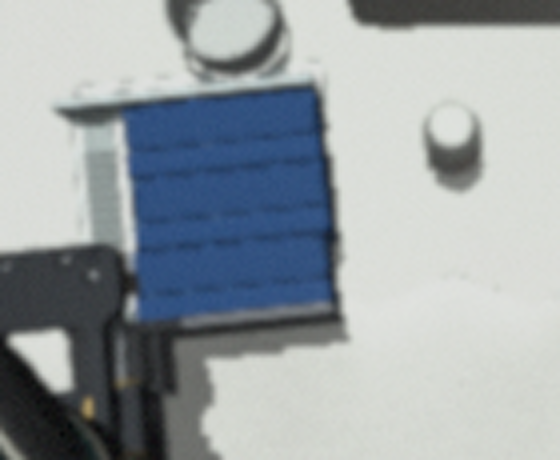

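```bash
python3 - <<'E'
from h import *
robot.servo_line(T(-181,12,69),feed=30); st()
robot.servo_line(T(-181,12,160),feed=120)
robot.movep(T(-110,-140,260),D); robot.hold(0.2)
st(); C=cam("wrist"); np.savez("w12.npz",K=C[0],R=C[1],t=C[2]); shot("wrist","w12.png")
pts("wrist",["box_new_mid","block_face","dropper","waste_cup","reagent_b"],C,3)
shot("top","t12.png",4,(210,145,350,260)); pts("top",["dropper","waste_cup","reagent_b"])
E
```

```text
t 44.61 rail [-180.3   12. ] z 69.24 Frail [ 0.5 -0.2] Fz -0.7 w 0.283
t 46.52 rail [-110.6 -138.1] z 259.2 Frail [ 0.3 -0.1] Fz 0.7 w 0.284
wrist box_new_mid 0.63 [558.3  28.6  31.8]
wrist block_face 0.22 [615.3 -73.9   2.7]
wrist dropper 0.97 [615.7 -74.5   3.2]
wrist waste_cup 0.74 [445.4 -54.8  -2.1]
wrist reagent_b 0.66 [ 422.1 -155.1   -1.9]
```

View pics/w12.png

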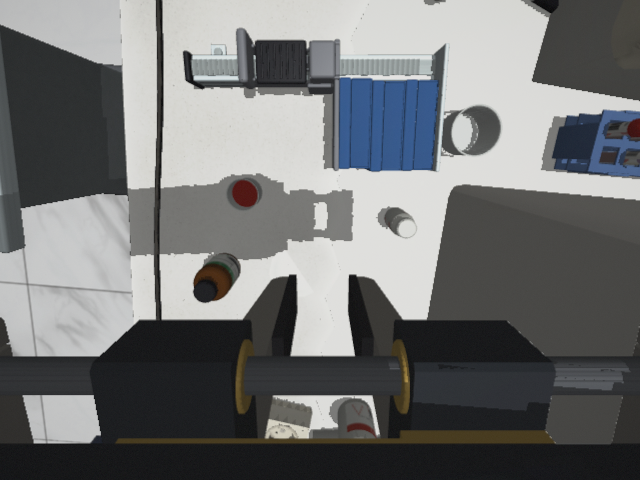

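```bash
python3 - <<'E'
from h import *
im=cv2.imread("pics/w12.png"); cv2.imwrite("pics/w12a.png",cv2.resize(im[60:185,320:460],None,fx=4.5,fy=4.5,interpolation=cv2.INTER_CUBIC))
d=np.load("w12.npz"); C=(d["K"],d["R"],d["t"])
for u,v in ((340,79),(340,170),(355,170),(371,79),(371,170),(404,170),(434,170),(437,79)): print(u,v,F(atz("wrist",(u,v),57,C)).round(1))
E
```

```text
340 79 [-94.3  -1.9]
340 170 [-92.9 -87.5]
355 170 [-77.7 -87.4]
371 79 [-64.6  -1.8]
371 170 [-61.4 -87.4]
404 170 [-27.8 -87.3]
434 170 [  2.8 -87.2]
437 79 [-1.2 -1.6]
```

View pics/w12a.png

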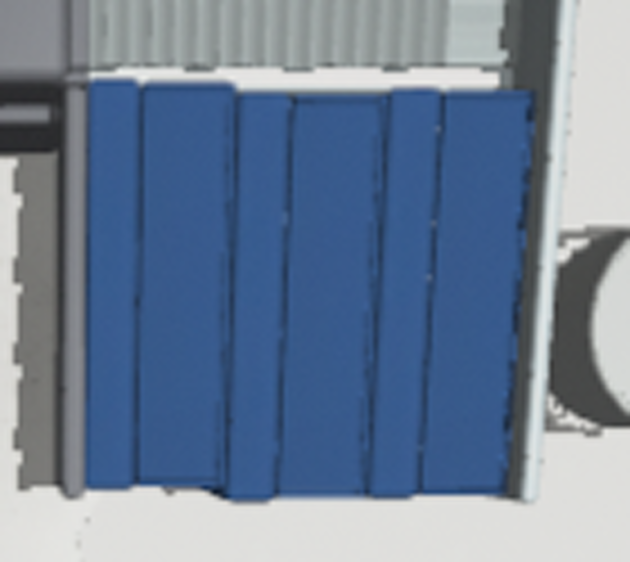

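```bash
python3 - <<'E'
from h import *
robot.job_done(); print(robot.observe()["t"])
E
```

```text
the job is handed in; nothing more can be done
the job is handed in; nothing more can be done
```

I filed the lone box as the third in the row, pushed the block snug against it, and handed the job in at about 47 s of the 64 s allowed. No verdict was reported.

**What I did:**
- **Making room:** I pressed the release pad to its stop and held it down while pushing the block back about 72 mm.
- **Filing the box:** With shut fingers I pushed the lone box straight in until its end met the rail, stopping when the force rose to about 8 N.
- **Closing up:** I pushed the block forward on its post until it stopped moving while the force rose to 19 N, then backed the arm clear of everything.

**Last checks, in the rail frame:**
- **New box:** its centre measured about x -80 mm, y -40 mm. Its end is at or within about 2 mm of the rail.
- **Other two boxes:** they stand side by side with it, looking square, each about 3 mm further from the rail (12 mm allowed).
- **Bottles and cup:** the position estimates were within about 6 mm of the first ones, roughly the detector's own error, and the last picture shows all three standing.

**Disagreements:**
- **Fingertips:** they touched the pad about 3 mm lower than its stated height, so I relied on the force readings instead.
- **Block position:** I had no direct reading of it. Camera estimates put it at about 0.032–0.036 m, depending on where it started. The firm stop against the three boxes points to 0.036 m.
- **Block face:** the final detection of it (confidence 0.22) landed on the dropper bottle, so I ignored it.

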